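# Pull the tight stopper out of a pantry jar

## Task

Open the glass jar of beans: hook the fork of the red-handled puller under its green cap from the clear side, pull straight up until the cap pops out, carry it on the fork to the round wooden board and stand it there upright beside the small can, well inside the edge. Then draw the fork clear and stand the puller gently back, upright, in the middle of its cork mat. Leave the jar and the other goods standing where they are, and never touch the cap with the gripper itself.

Things in the scene. Friction and masses are not known exactly. Their poses are not given: they have to be found in the camera images.
- puller: stopper puller, an about 250 g steel C-frame standing on its own flat two-tined fork; 89 x 82 mm, 102 mm tall. Origin: middle of the fork's mouth, on its underside; +x is the way the mouth opens (slide it along +x to hook), z up. Spine 30 mm wide at x -53 to -45, up to z 53; top arm 26 mm wide, z 45 to 53, from the spine to x +16. Hold it upright
- puller_fork (a point): middle of the fork's mouth, level with the top of the tines, 5 mm above the puller's origin. Fork 5 mm thick; tines along x at y 30 to 41 mm on both sides (60 mm clear between), ending at x +36; the crosspiece closes the mouth behind, x -52 to -36
- puller_grip (a point): middle of the puller's red upright grip, 78 mm above its origin and centred over it; the grip is 40 mm along x, 14 mm thick along y, z 53 to 102: grip it here from above, across y
- cap: green push-in cap, about 60 g. Origin: centre of the underside of its round head (76 mm across, 14 mm thick, above the origin); z up. Below hangs a white plug 24 mm long, 42 mm across at most, with a flat foot 35 mm across on which the cap stands. A sprung seal in the jar holds it; it pops at 6 to 12 N of upward pull and is wholly free when 24 mm up
- jar: clear glass jar of red-brown beans, 1.5 to 1.8 kg, loose. Origin: centre of its foot; z up. 100 mm across up to z 78, shoulder sloping in to 60 mm across at z 94, neck 57 mm across at most, rim at z 120 on which the cap's head rests: a gap of 26 mm under the head, open all round. Its yaw means nothing
- board: round wooden board, fixed, 200 mm across, 12 mm thick. Origin: centre of its underside, on the counter. The cap goes on it, beside the small can that stands near one edge
- mat: round cork mat, fixed, 150 mm across, 5 mm thick. Origin: centre of its underside, on the counter. The puller starts on it and goes back on it
- sauce: bystander: red sauce bottle, 72 mm across, 180 mm tall. Origin: centre of its foot. It, the tall can and the carton stand close round the jar on three sides; the fourth is clear
- corn: bystander: tall can with a yellow label, 74 mm across, 172 mm tall. Origin: centre of its foot
- carton: bystander: upright carton, white with a red and a green band, 58 mm (its x) x 70 mm (its y) x 165 mm tall. Origin: centre of its foot
- paste: bystander: small can with a red label, 56 mm across, 88 mm tall, standing on the board. Origin: centre of its foot
Not all that is in view belongs to the job. What is meant by the mat is not orange or yellow, and is the larger of those in its own colour.

How it is judged:
By the outcome, as a careful person would: the job done as asked, in the order asked, and still so for the second after the job is handed in, with the robot touching nothing.
It also fails if it takes over 72 s, if anything falls off the work surface, if the arm or the gripper's body presses on something with over 40 N, if the wrist force passes 120 N, or if a joint passes its speed limit or range.

## Robot

A 6-joint arm with a two-finger parallel gripper is mounted at the origin on the work surface. World frame = base frame: x ahead of the robot, y to its left, z up, the work surface at z = 0. Lengths are in mm, angles in rad, forces in N, time in s.
With the tool pointing down it reaches from about 350 to 975 mm from the base axis. Payload 7.1 kg.
Tool frame: the origin (TCP) lies at the very end of the fingers, on their centre line; the grasp point (between the pads) lies 19 mm behind it (ctrl.grasp_offset is the distance from the TCP to the grasp point, in mm); z points along the fingers, y is the line along which they close (so a half turn about z gives the same grasp; the last joint's range is limited). The gripper opens to 88 mm and grips with 3 to 60 N. Pads are 20 mm wide; open, the fingers measure 115 mm over their backs; the gripper's body (75 mm by 178 mm) begins 61 mm behind the grasp point.
Start: joints at [1.117, 0.423, 1.63, -0, 1.089, -0.019], TCP at [263.236, 566.843, 189.275] pointing down, gripper open.
Joint ranges: [-3, 3], [-0.9, 2.11], [0.09, 2.58], [-1.31, 4.45], [0.11, 2.69], [-2.54, 2.54]. Speed limits (rad/s): [2.39, 2.39, 3.01, 3.14, 3.14, 3.14].

## Interface

Orientations are given as a rotation vector (axis times angle).
In Python, from workcell import ctrl, viewer, ticket, models gives the robot as it stands.
- The arm moves only by the tool play_rows, never from a script. Its arguments are lists of equal length, an entry for each row: "dp": the shift along the world's x, y, z in mm, a list of three; "yaw": the turn about the world's z in degrees. In form: {"dp": [[tx, ty, tz], ...], "yaw": [yaw, ...]}. A call has 1 to 8 rows; each row shifts and turns the commanded pose from where the row before left it; what a row does not reach is not made up. A row lasts 1/12 s, in which the tool goes at most 41.7 mm and 7.16 degrees, less where a joint would pass 70% of its speed; a pose out of reach is approached as far as the arm can. A call is refused whole if a number of a shift passes 41.7 or a number of a turn 7.16, either way. A call with a gripper value outside its range is refused whole. "gripper" is the closure, from 0 (fully open) to 1 (shut), set as the call begins (left out, the last holds). The fingers move at their own pace and stop on an object; the grip force is fixed at half the most. Time passes only in rows, so rows that do not move let the fingers close. It gives the time, the measured TCP pose, the force, the opening and the grip force at its end, in the units of the state.
- ctrl.get_obs(): the state, without advancing time (a new reading comes with each control period).
- viewer.get_image(name): name is "scene" or "side" or "wrist"; returns a dict with "pixels" (400x640x3 uint8, red, green, blue), "range_z" (400x640 float32, mm along the optical axis (not along the pixel's ray), 0 where there is no reading), "fx", "fy", "cx", "cy" (pixels), "T" (4x4, takes a point from camera to world coordinates); the wrist camera has in their place "hand_eye" (4x4, takes a point from camera to tool coordinates, whose origin is the TCP and whose axes are the flange's). Camera axes: x right, y up, looking along -z (the intrinsics and any distortion apply to the point x, -y, -z); pixel columns grow to the right and rows downward; lengths in mm; the calibration is good to about 2 mm. A picture is of the moment at which its call begins: read the wrist's pose just before it.
- ticket.close_job(): hands the job in; it is judged then, once.
Trained networks look in a picture, given as the dict that the camera call returned (one of the last four; its "shot" number tells which), for a name from the list of things; names that differ only in an ending like _2 or _b are one class to them, and where a whole thing is asked for, a point or a joint stands for the part that bears it (a point fixed in the world has none). Each returns a list of dicts, best first, with "conf" (0 to 1); they miss things now and then, are a little off and sometimes report something else, mostly with a low value. They report only what shows in the picture. A call takes as long as a camera call. They do not tell look-alikes from the thing itself.
- models.look_for(picture, name): "bbox" ([centre column, centre row, width, height] in pixels, round what is visible of it).
- models.landmark_of(picture, name): "location" ([column, row] in pixels: a listed point, or the origin of a listed thing).
The state is a dict: "t": time; "qpos": joint angles; "qvel": joint speeds; "joint_torque": joint torques, N m; "ee_pos": TCP position; "orientation": TCP orientation; "ft_force": force on the tool from outside, world axes, zero at the start; "moment": the same for the moment, N m; "width": finger opening in mm; "grasp_force": force on a finger pad.
Only numpy, scipy, OpenCV 4.12 (cv2) and the standard library are available. Lean on these libraries where they do the work, as an engineer would, in place of code of your own. Each camera call takes 0.05 s, during which the arm holds its last target. There are 200 camera calls.

## Working session

There is one attempt and no reset: what is moved stays moved. The work goes in short steps, Python scripts to look and compute and a tool call to move; the robot and the scene stay as the last step left them, time stands still between calls to the robot, and variables do not carry over. Pictures are saved under pics/ and viewed, at most 10 in all, crops included, and the job is handed in when it is done.

Besides the shell and the picture viewer there is one more tool, called after "Call:" as a command line: name --pt "numbers of a row" for each row, then --argument value for the rest. play_rows: Moves the arm, as the interface text tells. Its arguments: {"type":"object","properties":{"dp":{"type":"array"},"yaw":{"type":"array"},"gripper":{"type":"number"}},"required":["dp","yaw"]}

```bash
mkdir -p pics
cat > h.py <<'E'
import numpy as np, cv2
from workcell import ctrl, viewer, ticket, models
from scipy.spatial.transform import Rotation as R
def shot(n):
    o=ctrl.get_obs(); p=viewer.get_image(n)
    if 'T' in p: T=np.array(p['T'])
    else:
        W=np.eye(4); W[:3,:3]=R.from_rotvec(o['orientation']).as_matrix(); W[:3,3]=o['ee_pos']; T=W@np.array(p['hand_eye'])
    return p,T
def save(p,n): cv2.imwrite('pics/'+n,p['pixels'][:,:,::-1])
def cloud(p,T):
    z=p['range_z'].astype(float); v,u=np.mgrid[:z.shape[0],:z.shape[1]]
    P=np.stack([(u-p['cx'])/p['fx']*z,-(v-p['cy'])/p['fy']*z,-z],-1)
    return P@T[:3,:3].T+T[:3,3]
def onplane(p,T,uv,h):
    d=T[:3,:3]@np.array([(uv[0]-p['cx'])/p['fx'],-(uv[1]-p['cy'])/p['fy'],-1]); o=T[:3,3]
    return o+d*(h-o[2])/d[2]
H=dict(puller=5,puller_fork=10,puller_grip=83,cap=120,jar=0,board=0,mat=0,sauce=0,corn=0,carton=0,paste=12)
E
cat > a.py <<'E'
from h import *
for n in ['scene','side','wrist']:
    p,T=shot(n); save(p,n+'0.png'); print(n,[k for k in p if k not in('pixels','range_z')],T[:3,3].round())
    np.savez(n+'0.npz',c=cloud(p,T),rgb=p['pixels'])
    for k,h in H.items():
        for r in models.landmark_of(p,k)[:2]:
            print(k,round(r['conf'],2),np.round(r['location']),onplane(p,T,r['location'],h)[:2].round(1))
E
python3 a.py
```

```text
scene ['fx', 'fy', 'cx', 'cy', 'T', 'shot'] [1174. -273. 1313.]
puller 0.56 [399. 180.] [476.8 351.4]
puller_fork 0.78 [401. 183.] [488.9 350.4]
puller_grip 0.76 [403. 169.] [486.6 345.5]
cap 0.58 [137. 258.] [ 482.2 -433.3]
cap 0.35 [175. 265.] [ 540.7 -350.6]
jar 0.92 [172. 265.] [ 472.7 -366.6]
board 0.94 [301. 242.] [550.6  -9.9]
mat 0.93 [443. 226.] [665.7 395.7]
mat 0.9 [370. 143.] [306.  337.9]
sauce 0.61 [299. 243.] [551.2 -14.2]
sauce 0.56 [138. 257.] [ 410.7 -446.7]
corn 0.72 [186. 234.] [ 394.7 -302.8]
corn 0.45 [399. 182.] [479.8 351. ]
carton 0.8 [158. 299.] [ 553.9 -428.1]
carton 0.68 [165. 246.] [ 409.7 -369.3]
paste 0.59 [295. 226.] [503.1  -5.9]
side ['fx', 'fy', 'cx', 'cy', 'T', 'shot'] [  -31. -1060.   818.]
puller 0.56 [274. 172.] [481.9 352.6]
puller_fork 0.6 [275. 171.] [482.2 346.1]
puller_fork 0.4 [271. 174.] [462.5 331.7]
puller_grip 0.84 [272. 153.] [475.  345.4]
cap 0.97 [390. 264.] [ 476.5 -364.3]
cap 0.72 [274. 154.] [452.  258.9]
jar 0.92 [390. 301.] [ 487.6 -356.1]
mat 0.87 [279. 172.] [499.2 352.9]
mat 0.73 [315. 154.] [669.4 419.1]
sauce 0.86 [382. 336.] [ 413.5 -439.5]
corn 0.66 [344. 300.] [ 394.  -305.1]
carton 0.56 [427. 314.] [ 541.2 -430. ]
paste 0.69 [321. 222.] [481.7  -5.7]
paste 0.3 [271. 153.] [520.3 482.2]
wrist ['fx', 'fy', 'cx', 'cy', 'hand_eye', 'shot'] [188. 601. 384.]
mat 0.67 [363. 334.] [498.9 529.3]
mat 0.63 [173. 257.] [292.1 358.5]
```

View pics/scene0.png

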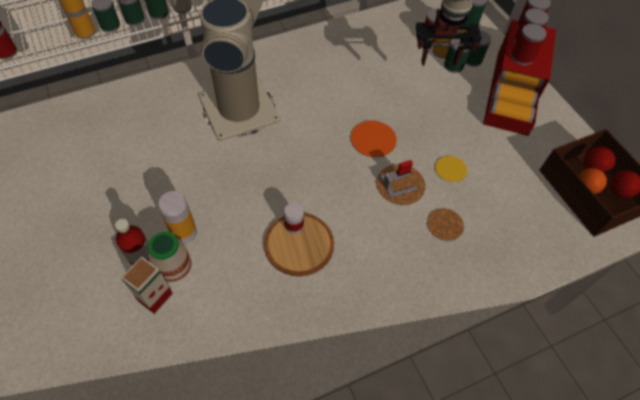

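View pics/side0.png

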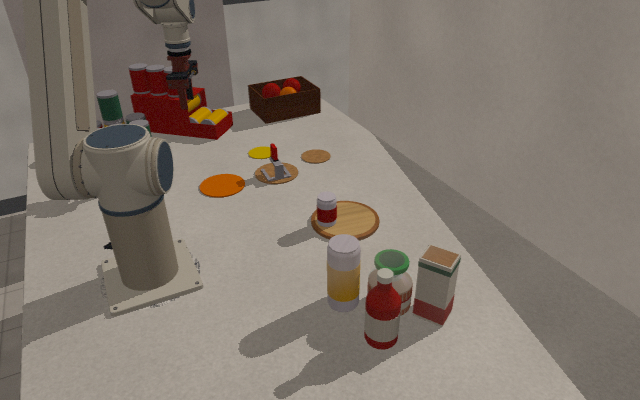

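```bash
cat > b.py <<'E'
import numpy as np
for n in ['scene','side']:
    d=np.load(n+'0.npz'); c=d['c'].reshape(-1,3); g=d['rgb'].reshape(-1,3).astype(int)
    def rep(s,x0,x1,y0,y1,z0,z1,col=None):
        m=(c[:,0]>x0)&(c[:,0]<x1)&(c[:,1]>y0)&(c[:,1]<y1)&(c[:,2]>z0)&(c[:,2]<z1)
        if col is not None: m&=col
        q=c[m]
        if len(q)<5: print(n,s,len(q)); return
        print(n,s,len(q),'med',np.median(q,0).round(1),'mid',((np.percentile(q,2,0)+np.percentile(q,98,0))/2).round(1),'ext',(np.percentile(q,98,0)-np.percentile(q,2,0)).round(1), np.median(g[m],0))
    rep('cap',430,540,-420,-310,127,145)
    rep('green',400,600,-450,-280,100,150,(g[:,1]>g[:,0]*1.3)&(g[:,1]>g[:,2]*1.3))
    rep('sauce',360,460,-490,-390,150,190)
    rep('corn',340,450,-355,-250,160,180)
    rep('carton',490,600,-490,-370,155,175)
    rep('paste',430,560,-60,60,92,108)
    rep('paste2',430,560,-60,60,30,108)
    rep('board',430,670,-130,110,8,16)
    rep('griptop',430,530,300,400,95,115)
    rep('grip',430,530,300,400,62,115)
    rep('arm',400,560,270,430,46,60)
    rep('mat',400,570,270,430,3,8)
E
python3 b.py
```

```text
scene cap 640 med [ 481.1 -362.4  134.5] mid [ 479.6 -362.5  134. ] ext [69.1 67.7 10.6] [27. 67. 35.]
scene green 649 med [ 482.3 -362.7  134.4] mid [ 480.3 -362.8  132.7] ext [68.5 67.1 13.3] [27. 69. 35.]
scene sauce 184 med [ 414.7 -437.7  178.2] mid [ 410.2 -439.2  167.4] ext [29.6 29.  33.2] [140.5 132.5 115.5]
scene corn 544 med [ 394.  -305.9  171.7] mid [ 391.1 -305.9  168.7] ext [63.8 62.8 16.4] [142. 129. 127.]
scene carton 716 med [ 553.4 -431.5  165.6] mid [ 551.8 -431.3  164.2] ext [71.4 75.7 13. ] [109.  73.  47.]
scene paste 252 med [498.7  -9.1  99.6] mid [498.5  -9.5  99.1] ext [48.4 46.1 11.8] [149. 135. 133.]
scene paste2 496 med [511.4 -13.6  92.9] mid [500.5 -11.6  69.4] ext [50.2 50.3 68.8] [136.5 122.5 120. ]
scene board 2628 med [566.1 -25.9  12. ] mid [558.6 -17.7  12. ] ext [172.6 179.9   7.4] [140. 101.  59.]
scene griptop 76 med [485.4 349.  104.8] mid [484.4 350.7 103.7] ext [16.5 37.9 15. ] [128.   25.   20.5]
scene grip 172 med [487.4 347.6  90.3] mid [484.6 349.7  87. ] ext [16.9 39.3 47.6] [107.  19.  16.]
scene arm 132 med [486.  320.6  55.8] mid [4
[... 698 characters left out ...]
e 173 med [495.6 -15.1  98.8] mid [497.6 -11.4  97.4] ext [46.3 45.2 10.1] [164. 154. 154.]
side paste2 553 med [489.6 -27.3  75.8] mid [495.7 -15.6  66.6] ext [50.9 47.3 69.5] [100.  91.  92.]
side board 1534 med [568.6 -36.7  11.4] mid [551.6 -25.8  11.6] ext [181.8 169.5   6.5] [159. 126.  79.]
side griptop 37 med [480.4 341.5 104.3] mid [480.1 349.  101.9] ext [14.5 38.1 12.5] [110.  16.  13.]
side grip 102 med [478.9 336.4  88. ] mid [480.2 345.8  85.3] ext [13.8 44.5 45. ] [94.  15.5  9. ]
side arm 82 med [476.3 314.4  55.4] mid [479.7 330.2  53.2] ext [27.6 70.4 12.5] [93.  84.5 83. ]
side mat 351 med [474.1 341.4   4.7] mid [484.8 348.4   5.4] ext [138.  137.9   4.7] [134.  99.  60.]
```

The scene view shows the puller on the larger cork mat (403,178), with its spine toward the robot's right. The jar at (168,255) is ringed by the sauce bottle, tall can and carton, and its clear side faces +x+y. The board is at (300,243), with the small can at (293,215). The side view agrees. Next I'll fit the puller yaw and the board.

```bash
cat > c.py <<'E'
from h import *
o=ctrl.get_obs(); M=R.from_rotvec(o['orientation']).as_matrix(); print('tool axes',M.round(3).tolist(), o['width'])
p,T=shot('wrist'); print((np.linalg.inv(np.array([[1,0,0,0],[0,1,0,0],[0,0,1,0],[0,0,0,1]]))@p['hand_eye']).round(2).tolist(), p['fx'])
for n in ['scene','side']:
    d=np.load(n+'0.npz'); C=d['c']; c=C.reshape(-1,3); g=d['rgb'].reshape(-1,3).astype(int)
    m=(abs(c[:,0]-483)<60)&(abs(c[:,1]-349)<60)&(c[:,2]>62)&(c[:,2]<115)
    q=c[m][:,:2]; w,v=np.linalg.eigh(np.cov(q.T)); print(n,'grip axis',np.degrees(np.arctan2(v[1,1],v[0,1])))
    m=(abs(c[:,0]-483)<80)&(abs(c[:,1]-349)<80)&(c[:,2]>42)&(c[:,2]<60)
    q=c[m][:,:2]; w,v=np.linalg.eigh(np.cov(q.T)); print(n,'arm axis',np.degrees(np.arctan2(v[1,1],v[0,1])))
    for nm,(x,y,R0,zl,zh) in dict(board=(555,-15,100,8.5,16),mat=(485,349,75,3,8)).items():
        k=(np.hypot(c[:,0]-x,c[:,1]-y)<R0+25)&(c[:,2]>zl)&(c[:,2]<zh)
        q=c[k][:,:2]; h=cv2.convexHull(q.astype(np.float32)).reshape(-1,2)
        from scipy.optimize import least_squares
        f=least_squares(lambda s:np.hypot(h[:,0]-s[0],h[:,1]-s[1])-s[2],[x,y,R0],loss='soft_l1').x
        print(n,nm,f.round(1))
E
python3 c.py
```

```text
tool axes [[-0.907, 0.421, -0.0], [0.421, 0.907, -0.0], [0.0, -0.0, -1.0]] 87.81679861623178
[[-0.0, 0.95, 0.3, 82.43], [1.0, 0.0, 0.0, -0.47], [-0.0, 0.3, -0.95, -194.37], [0.0, 0.0, 0.0, 1.0]] 340.8735191086465
scene grip axis 82.66551856641365
scene arm axis 76.78492924500705
scene board [553.5 -17.5  99.6]
scene mat [484.8 349.6  98.4]
side grip axis 93.49485749808626
side arm axis 95.05364232754074
side board [553.2 -18.5  99.2]
side mat [483.9 349.4  75.5]
```

Call:
play_rows --pt "14 -13.6 4" --pt "14 -13.6 4" --pt "14 -13.6 4" --pt "14 -13.6 4" --pt "14 -13.6 4" --pt "14 -13.6 4" --pt "14 -13.6 4" --pt "14 -13.6 4" --yaw '[7, 7, 7, 7, 7, 7, 7, 7]'

```text
t: 2.52
ee_pos: [375.8, 457.3, 221.5]
orientation: [-0.851, 3.024, 0.0]
ft_force: [0.4, 0.4, -0.0]
width: 87.9
grasp_force: 0.0
```

Call:
play_rows --pt "14 -13.6 4" --pt "14 -13.6 4" --pt "14 -13.6 4" --pt "14 -13.6 4" --pt "14 -13.6 4" --pt "14 -13.6 4" --pt "14 -13.6 4" --pt "10 -13.6 4" --yaw '[7, 7, 7, 7, 7, 7, 7, 3]'

```text
t: 3.18
ee_pos: [484.3, 348.5, 253.5]
orientation: [-2.09, 2.345, -0.0]
ft_force: [-0.2, -0.1, -0.6]
width: 87.8
grasp_force: 0.0
```

```bash
cat > d.py <<'E'
from h import *
import sys
def state():
    o=ctrl.get_obs(); M=R.from_rotvec(o['orientation']).as_matrix()
    print('t',round(o['t'],2),'tcp',np.round(o['ee_pos'],1),'ytool',round(float(np.degrees(np.arctan2(M[1,1],M[0,1]))),2),'tilt',M[:2,2].round(3),'q',np.round(o['qpos'],2),'F',np.round(o['ft_force'],1),'M',np.round(o['moment'],2),'w',round(o['width'],1),'gf',round(float(o['grasp_force']),1))
    return o,M
if __name__=='__main__':
    state()
E
cat > e.py <<'E'
from d import *
state()
p,T=shot('wrist'); save(p,'w1.png'); C=cloud(p,T); c=C.reshape(-1,3); g=p['pixels'].reshape(-1,3).astype(int)
np.savez('w1.npz',c=C,rgb=p['pixels'])
for k in ['puller','puller_fork','puller_grip','mat']:
    for r in models.landmark_of(p,k)[:2]: print(k,round(r['conf'],2),np.round(r['location']),onplane(p,T,r['location'],H[k])[:2].round(1))
def top(s,z0,z1):
    m=(abs(c[:,0]-483)<100)&(abs(c[:,1]-349)<100)&(c[:,2]>z0)&(c[:,2]<z1); q=c[m][:,:2].astype(np.float32)
    print(s,len(q),np.median(c[m][:,2]).round(1),cv2.minAreaRect(q),np.percentile(q,[1,99],axis=0).round(1).tolist())
top('griptop',103,115);top('grip',64,115);top('arm',54,62);top('fork',7.5,13)
E
python3 e.py
```

```text
t 3.18 tcp [484.3 348.5 253.5] ytool 173.43 tilt [0. 0.] q [ 0.6   0.32  1.63 -0.    1.19 -2.42] F [-0.2 -0.1 -0.6] M [ 0.07  0.09 -0.03] w 87.8 gf 0.0
puller 0.73 [317. 162.] [481.1 354.6]
puller_grip 0.7 [313. 173.] [486.4 350.7]
mat 0.96 [319. 275.] [497.6 524.1]
mat 0.65 [193. 212.] [661.6 405. ]
griptop 476 105.6 ((482.1957092285156, 353.2141418457031), (39.69780349731445, 13.835250854492188), 85.97789001464844) [[475.0, 333.7], [489.4, 371.8]]
grip 570 105.4 ((482.2256164550781, 353.2272644042969), (40.528411865234375, 13.950691223144531), 85.87489318847656) [[474.6, 333.2], [489.4, 372.0]]
arm 961 56.9 ((482.13092041015625, 336.7245788574219), (72.49751281738281, 29.5063533782959), 83.34782409667969) [[465.8, 300.6], [494.9, 368.0]]
fork 1361 9.0 ((481.5739440917969, 344.91058349609375), (89.00973510742188, 81.93092346191406), 85.96437072753906) [[439.2, 300.2], [523.4, 388.6]]
```

View pics/w1.png

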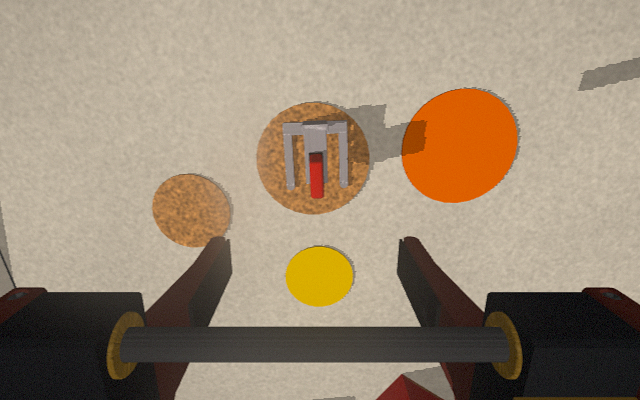

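The wrist view shows the puller well: red grip at (316,175), spine at (316,130), and fork opening toward the bottom of the image. Its yaw is 86° and its origin about (482,353). I'll grip it there.

Call:
play_rows --pt "-2.1 4.5 -20" --pt "0 0 -35" --pt "0 0 -35" --pt "0 0 -35" --pt "0 0 -30" --pt "0 0 -20" --pt "0 0 -12.5" --pt "0 0 0" --yaw '[2.7, 0, 0, 0, 0, 0, 0, 0]'

```text
t: 4.1
ee_pos: [478.8, 353.3, 62.9]
orientation: [2.135, -2.297, -0.001]
ft_force: [0.2, -0.9, 0.3]
width: 87.9
grasp_force: 0.0
```

Call:
play_rows --pt "0 0 0" --pt "0 0 0" --pt "0 0 0" --pt "0 0 0" --pt "0 0 0" --pt "0 0 0" --pt "0 0 0" --pt "0 0 0" --yaw '[0, 0, 0, 0, 0, 0, 0, 0]' --gripper 1

```text
t: 4.77
ee_pos: [481.2, 353.7, 66.0]
orientation: [-2.138, 2.302, -0.0]
ft_force: [0.3, 0.2, -0.5]
width: 38.0
grasp_force: 0.0
```

```bash
python3 d.py
```

```text
t 4.77 tcp [481.2 353.7  66. ] ytool 175.78 tilt [0. 0.] q [ 0.61  0.55  1.77  0.    0.83 -2.45] F [ 0.3  0.2 -0.5] M [ 0.12  0.06 -0.01] w 38.0 gf 0.0
```

Call:
play_rows --pt "0 0 0" --pt "0 0 0" --pt "0 0 0" --pt "0 0 0" --pt "0 0 0" --pt "0 0 0" --pt "0 0 0" --pt "0 0 0" --yaw '[0, 0, 0, 0, 0, 0, 0, 0]'

```text
t: 5.43
ee_pos: [481.2, 353.8, 65.8]
orientation: [-2.138, 2.302, 0.0]
ft_force: [1.0, 0.4, -0.3]
width: 13.9
grasp_force: 30.0
```

Call:
play_rows --pt "0 0 5" --pt "0 0 10" --pt "0 0 20" --pt "0 0 25" --pt "0 0 25" --pt "0 0 25" --pt "0 0 20" --pt "0 0 10" --yaw '[0, 0, 0, 0, 0, 0, 0, 0]'

```text
t: 6.1
ee_pos: [482.1, 354.4, 209.4]
orientation: [-2.135, 2.299, -0.001]
ft_force: [0.0, -0.0, -1.4]
width: 13.5
grasp_force: 30.0
```

```bash
python3 d.py
```

```text
t 6.1 tcp [482.1 354.4 209.4] ytool 175.79 tilt [0.003 0.002] q [ 0.61  0.36  1.68 -0.    1.1  -2.45] F [ 0.  -0.  -1.4] M [ 0.18  0.08 -0.02] w 13.5 gf 30.0
```

Call:
play_rows --pt "1 -8 0" --pt "2 -14 0" --pt "2.8 -20 0" --pt "2.8 -20 0" --pt "2.8 -20 0" --pt "2.8 -20 0" --pt "2.8 -20 0" --pt "2.8 -20 0" --yaw '[-7, -7, -7, -7, -7, -7, -7, -7]'

```text
t: 6.77
ee_pos: [500.4, 210.6, 205.5]
orientation: [0.798, -3.037, 0.0]
ft_force: [0.4, 0.8, -3.0]
width: 13.6
grasp_force: 30.0
```

Call:
play_rows --pt "2.8 -20 0" --pt "2.8 -20 0" --pt "2.8 -20 0" --pt "2.8 -20 0" --pt "2.8 -20 0" --pt "2.8 -20 0" --pt "2.8 -20 0" --pt "2.8 -20 0" --yaw '[-7, -7, -7, -7, -7, -7, -7, -7]'

```text
t: 7.43
ee_pos: [522.8, 50.7, 205.6]
orientation: [-0.721, -3.057, 0.001]
ft_force: [-0.5, -0.7, -2.4]
width: 13.8
grasp_force: 30.0
```

Call:
play_rows --pt "2.8 -20 0" --pt "2.8 -20 0" --pt "2.8 -20 0" --pt "2.8 -20 0" --pt "2.8 -20 0" --pt "2.8 -20 0" --pt "2.8 -20 0" --pt "2.8 -20 0" --yaw '[-7, -7, -7, -7, -7, -7, -7, -7]'

```text
t: 8.1
ee_pos: [545.2, -109.2, 205.6]
orientation: [-2.072, -2.36, 0.001]
ft_force: [0.6, 0.4, -2.0]
width: 13.5
grasp_force: 30.0
```

Call:
play_rows --pt "2.8 -20 0" --pt "2.8 -20 0" --pt "2.8 -20 0" --pt "2.8 -20 0" --pt "2.8 -20 0" --pt "2 -15 0" --pt "1 -10 0" --pt "0 -2 0" --yaw '[-7, -7, -7, -7, -7, -7, -4.8, 0]'

```text
t: 8.77
ee_pos: [562.3, -236.8, 205.4]
orientation: [-2.839, -1.346, 0.001]
ft_force: [-0.0, 0.4, -1.9]
width: 13.6
grasp_force: 30.0
```

Call:
play_rows --pt "0 0 0" --pt "0 0 0" --pt "0 0 0" --pt "0 0 0" --yaw '[0, 0, 0, 0]'

```text
t: 9.1
ee_pos: [562.6, -234.4, 205.8]
orientation: [-2.834, -1.355, 0.0]
ft_force: [0.5, 0.4, -1.5]
width: 13.5
grasp_force: 30.0
```

```bash
cat > f.py <<'E'
from d import *
o,M=state()
p,T=shot('wrist'); save(p,'w2.png'); C=cloud(p,T); c=C.reshape(-1,3); g=p['pixels'].reshape(-1,3).astype(int)
np.savez('w2.npz',c=C,rgb=p['pixels'],T=T)
for k in ['puller_fork','cap','jar']:
    h={'puller_fork':o['ee_pos'][2]-56}.get(k,H[k])
    for r in models.landmark_of(p,k)[:2]: print(k,round(r['conf'],2),np.round(r['location']),onplane(p,T,r['location'],h)[:2].round(1))
def rep(s,m):
    q=c[m].astype(np.float32); 
    if len(q)>5: print(s,len(q),np.median(q[:,2]).round(1),cv2.minAreaRect(q[:,:2]),cv2.minEnclosingCircle(q[:,:2]))
near=(np.hypot(c[:,0]-478.5,c[:,1]+364)<60)
rep('captop',near&(c[:,2]>129)&(c[:,2]<142))
rep('corn',(np.hypot(c[:,0]-390,c[:,1]+307)<60)&(c[:,2]>166)&(c[:,2]<180))
rep('carton',(np.hypot(c[:,0]-550,c[:,1]+433)<70)&(c[:,2]>160)&(c[:,2]<172))
x,y,z=o['ee_pos']
rep('fork',(np.hypot(c[:,0]-x,c[:,1]-y)<70)&(abs(c[:,2]-(z-56))<5))
rep('arm',(np.hypot(c[:,0]-x,c[:,1]-y)<70)&(abs(c[:,2]-(z-8))<5))
E
python3 f.py
```

```text
t 9.1 tcp [ 562.6 -234.4  205.8] ytool -38.9 tilt [-0.  0.] q [-0.41  0.38  1.65  0.    1.11  0.26] F [ 0.5  0.4 -1.5] M [-0.13  0.1  -0.02] w 13.5 gf 30.0
puller_fork 0.56 [131.  38.] [540.6 -66.5]
cap 0.57 [325. 338.] [ 476.5 -358.7]
jar 0.74 [327. 339.] [ 419.4 -441.7]Traceback (most recent call last):
  File "f.py", line 12, in <module>
    rep('captop',near&(c[:,2]>129)&(c[:,2]<142))
    ~~~^^^^^^^^^^^^^^^^^^^^^^^^^^^^^^^^^^^^^^^^^
  File "f.py", line 10, in rep
    if len(q)>5: print(s,len(q),np.median(q[:,2]).round(1),cv2.minAreaRect(q[:,:2]),cv2.minEnclosingCircle(q[:,:2]))
                                                           ~~~~~~~~~~~~~~~^^^^^^^^^
cv2.error: OpenCV(4.12.0) /io/opencv/modules/imgproc/src/convhull.cpp:143: error: (-215:Assertion failed) total >= 0 && (depth == CV_32F || depth == CV_32S) in function 'convexHull'
```

View pics/w2.png

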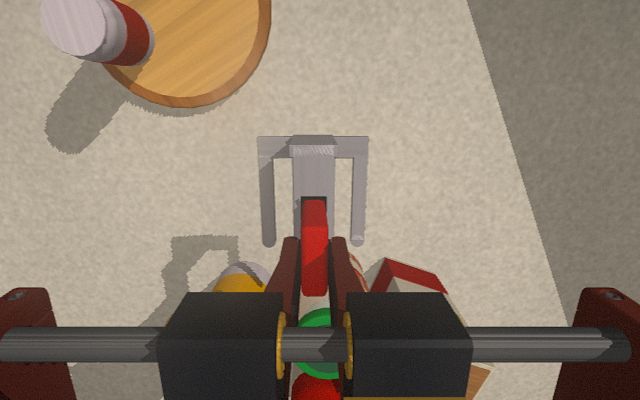

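The wrist view shows the fork held square, with its crosspiece at row 135 and tines at columns 268 and 358. The cap at (322,340) is mostly hidden by the gripper. I'll fly high past the jar so the cap and fork both show in one clear wrist view.

Call:
play_rows --pt "0 0 15" --pt "0 0 25" --pt "-5 -7 22" --pt "-13 -19 0" --pt "-16 -23 0" --pt "-16 -23 0" --pt "-16 -23 0" --pt "-16 -23 0" --yaw '[0, 0, 0, 0, 0, 0, 0, 0]'

```text
t: 9.97
ee_pos: [480.0, -354.0, 268.0]
orientation: [2.835, 1.353, 0.0]
ft_force: [1.2, -0.3, -3.1]
width: 13.5
grasp_force: 30.0
```

Call:
play_rows --pt "-16 -23 0" --pt "-16 -23 0" --pt "-16 -23 0" --pt "-14 -19 0" --pt "-10 -11 0" --pt "0 0 0" --pt "0 0 0" --pt "0 0 0" --yaw '[0, 0, 0, 0, 0, 0, 0, 0]'

```text
t: 10.63
ee_pos: [409.2, -451.5, 267.7]
orientation: [-2.835, -1.353, -0.001]
ft_force: [-0.1, 0.7, -3.0]
width: 13.4
grasp_force: 30.0
```

Call:
play_rows --pt "0 0 0" --pt "0 0 0" --yaw '[0, 0]'

```text
t: 10.8
ee_pos: [409.5, -451.4, 267.8]
orientation: [-2.835, -1.354, -0.0]
ft_force: [0.2, -0.3, -2.1]
width: 13.7
grasp_force: 30.0
```

```bash
sed -i "s/w2/w3/g; s/near&(/near\&(c[:,2]>129)\&(/; s/cv2.minEnclosingCircle(q\[:,:2\])/cv2.minEnclosingCircle(np.ascontiguousarray(q[:,:2]))/; s/cv2.minAreaRect(q\[:,:2\])/cv2.minAreaRect(np.ascontiguousarray(q[:,:2]))/" f.py; python3 f.py
```

```text
t 10.8 tcp [ 409.5 -451.4  267.8] ytool -38.93 tilt [0. 0.] q [-0.85  0.32  1.59  0.    1.23 -0.17] F [ 0.2 -0.3 -2.1] M [-0.08  0.17 -0.01] w 13.7 gf 30.0
cap 0.9 [311.  57.] [ 478.5 -361.7]
captop 5922 133.3 ((478.3385009765625, -367.5035095214844), (85.7968521118164, 75.3072280883789), 83.82219696044922) ((485.06427001953125, -372.1225280761719), 49.515262603759766)
corn 5903 170.9 ((389.6900939941406, -305.7042236328125), (67.10880279541016, 66.54581451416016), 83.48448181152344) ((389.5308532714844, -305.59613037109375), 33.8138427734375)
carton 6575 164.5 ((551.3212890625, -431.1416320800781), (58.21865463256836, 70.33145141601562), 30.86667251586914) ((551.0386962890625, -431.27325439453125), 44.64205551147461)
fork 3994 211.4 ((413.830322265625, -445.2120361328125), (89.41029357910156, 82.23426055908203), 51.081031799316406) ((413.988525390625, -444.8533020019531), 59.07646560668945)
arm 3049 259.4 ((423.1360168457031, -434.24822998046875), (60.97337341308594, 29.48063087463379), 51.02645492553711) ((423.6917419433594, -433.8841857910156), 32.87216567993164)
```

View pics/w3.png

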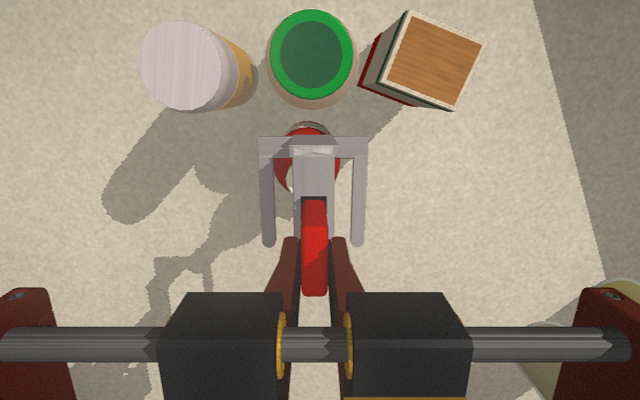

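The cap is in clear view at (312,55), with the tall can and carton on either side and the fork in the same picture. Now I'll fit the cap circle by its colour.

```bash
cat > g.py <<'E'
import numpy as np,cv2
from scipy.optimize import least_squares
d=np.load('w3.npz'); c=d['c'].reshape(-1,3); g=d['rgb'].reshape(-1,3).astype(int)
m=(np.hypot(c[:,0]-478.5,c[:,1]+364)<60)&(g[:,1]>1.4*g[:,0])&(c[:,2]>100)
print(np.percentile(c[m][:,2],[1,50,90]).round(1))
for z0 in(128,131):
    k=m&(c[:,2]>z0); q=np.ascontiguousarray(c[k][:,:2].astype(np.float32)); h=cv2.convexHull(q).reshape(-1,2)
    f=least_squares(lambda s:np.hypot(h[:,0]-s[0],h[:,1]-s[1])-s[2],[478,-364,38],loss='soft_l1').x; print(f.round(2),cv2.minAreaRect(q))
a=np.radians(-128.9); u=np.array([np.cos(a),np.sin(a)]); v=np.array([-u[1],u[0]])
o=np.array([408.8,-451.4]); print('cap rel fork along,lat',(f[:2]-o)@u,(f[:2]-o)@v)
for n,p in dict(sauce=(409,-440),corn=(389.6,-305.6),carton=(551.2,-431.2)).items(): print(n,(np.array(p)-f[:2])@u,(np.array(p)-f[:2])@v)
E
python3 g.py
```

```text
[131.1 133.4 134.5]
[ 479.05 -362.42   37.79] ((478.6554870605469, -370.4634704589844), (74.8091049194336, 91.7436752319336), 0.25094908475875854)
[ 479.1  -362.38   37.5 ] ((486.5765686035156, -365.50628662109375), (74.27728271484375, 91.56280517578125), 65.3060073852539)
cap rel fork along,lat -113.42497533655038 -1.1932363915450068
sauce 104.42741083182389 -5.809893835952231
corn 12.014014988323815 -105.306045865428
carton 8.28252432705903 99.33020697713383
```

Call:
play_rows --pt "6 7.5 0" --pt "10 12.5 0" --pt "15 18.8 0" --pt "18 22.5 0" --pt "20 25 0" --pt "20 25 0" --pt "20 25 0" --pt "17 21.3 0" --yaw '[0, 0, 0, 0, 0, 0, 0, 0]'

```text
t: 11.67
ee_pos: [536.1, -292.2, 267.9]
orientation: [-2.835, -1.353, -0.001]
ft_force: [1.0, -0.4, -2.0]
width: 13.7
grasp_force: 30.0
```

Call:
play_rows --pt "13 16.3 0" --pt "9 11.3 -5" --pt "3.9 5 -15" --pt "0 0 -25" --pt "0 0 -25" --pt "0 0 -20" --pt "0 0 -8" --pt "0 0 -3" --yaw '[0, 0, 0, 0, 0, 0, 0, 0]'

```text
t: 12.33
ee_pos: [559.5, -261.4, 164.8]
orientation: [-2.833, -1.351, 0.003]
ft_force: [-0.1, 0.5, -2.2]
width: 13.9
grasp_force: 30.0
```

Call:
play_rows --pt "0 0 0" --pt "0 0 0" --pt "0 0 0" --pt "0 0 0" --yaw '[0, 0, 0, 0]'

```text
t: 12.67
ee_pos: [561.4, -262.5, 168.2]
orientation: [2.834, 1.351, 0.002]
ft_force: [0.2, 0.6, -2.9]
width: 13.6
grasp_force: 30.0
```

```bash
cat > s.py <<'E'
from d import *
import sys
o,M=state()
a=np.arctan2(M[1,1],M[0,1])-np.pi/2; u=np.array([np.cos(a),np.sin(a)]); v=np.array([-u[1],u[0]])
org=np.array(o['ee_pos'][:2])-0.45*v-0.45*u   # fork origin as seen by the wrist camera
e=np.array([479.1,-362.4])-org
print('yaw',np.degrees(a),'along',e@u,'lat',e@v,'fork under z',o['ee_pos'][2]-61.4)
if len(sys.argv)>1:
    p,T=shot('side'); save(p,sys.argv[1])
    im=p['pixels'][200:340,300:480,::-1]; cv2.imwrite('pics/c_'+sys.argv[1],cv2.resize(im,None,fx=4,fy=4,interpolation=cv2.INTER_CUBIC))
E
python3 s.py
```

```text
t 12.67 tcp [ 561.4 -262.5  168.2] ytool -39.02 tilt [ 0.002 -0.001] q [-0.46  0.44  1.66  0.    1.04  0.22] F [ 0.2  0.6 -2.9] M [-0.11  0.12  0.07] w 13.6 gf 30.0
yaw -129.0200691350183 along 129.88350337695667 lat -0.5873108472327431 fork under z 106.76592024302062
```

Call:
play_rows --pt "0 0 0" --pt "0 0 0" --pt "0 0 0" --pt "0 0 0" --pt "0 0 0" --yaw '[0, 0, 0, 0, 0]'

```text
t: 13.08
ee_pos: [560.6, -262.1, 166.8]
orientation: [2.836, 1.352, 0.0]
ft_force: [-0.1, -0.7, -2.8]
width: 13.4
grasp_force: 30.0
```

```bash
sed -i 's/-0.45\*u /+0.45*u /' s.py; python3 s.py
```

```text
t 13.08 tcp [ 560.6 -262.1  166.8] ytool -39.01 tilt [ 0. -0.] q [-0.46  0.44  1.66 -0.    1.04  0.22] F [-0.1 -0.7 -2.8] M [-0.08  0.1   0.  ] w 13.4 gf 30.0
yaw -129.01102316472836 along 128.83705889492737 lat 0.25865550002763626 fork under z 105.41922488557663
```

Call:
play_rows --pt "-3.15 -3.89 0" --pt "-5.04 -6.22 0" --pt "-6.29 -7.77 0" --pt "-6.29 -7.77 0" --pt "-5.04 -6.22 0" --pt "-3.78 -4.66 0" --pt "-3.78 -4.66 0" --pt "-3.78 -4.66 0" --yaw '[0, 0, 0, 0, 0, 0, 0, 0]'

```text
t: 13.75
ee_pos: [523.0, -308.5, 166.8]
orientation: [2.836, 1.352, 0.0]
ft_force: [-0.0, -0.4, -2.0]
width: 13.3
grasp_force: 30.0
```

```bash
python3 s.py
```

```text
t 13.75 tcp [ 523.  -308.5  166.8] ytool -39.03 tilt [ 0. -0.] q [-0.55  0.42  1.69  0.    1.03  0.13] F [-0.  -0.4 -2. ] M [-0.1   0.08  0.05] w 13.3 gf 30.0
yaw -129.03372486861048 along 69.04817824790334 lat 0.23663638634462814 fork under z 105.44457963929716
```

Call:
play_rows --pt "-3.6 -4.8 0" --pt "-3.78 -4.66 0" --pt "-3.78 -4.66 0" --pt "-3.78 -4.66 0" --pt "-3.78 -4.66 0" --pt "-3.78 -4.66 0" --pt "-3.78 -4.66 0" --pt "-3.78 -4.66 0" --yaw '[0, 0, 0, 0, 0, 0, 0, 0]'

```text
t: 14.42
ee_pos: [493.0, -345.8, 166.8]
orientation: [-2.836, -1.352, 0.0]
ft_force: [0.8, -0.7, -2.7]
width: 13.9
grasp_force: 30.0
```

Call:
play_rows --pt "-3.78 -4.66 0" --pt "-3.15 -3.89 0" --pt "-2.52 -3.11 0" --pt "-1.89 -2.33 0" --pt "-1.26 -1.55 0" --pt "0 0 0" --pt "0 0 0" --pt "0 0 0" --yaw '[0, 0, 0, 0, 0, 0, 0, 0]'

```text
t: 15.08
ee_pos: [480.9, -360.7, 166.8]
orientation: [-2.836, -1.352, -0.0]
ft_force: [1.3, 0.3, -2.7]
width: 13.6
grasp_force: 30.0
```

```bash
python3 s.py h1.png
```

```text
t 15.08 tcp [ 480.9 -360.7  166.8] ytool -39.0 tilt [0. 0.] q [-0.66  0.41  1.7   0.    1.02  0.02] F [ 1.3  0.3 -2.7] M [-0.1   0.15  0.03] w 13.6 gf 30.0
yaw -129.0005553479872 along 2.020771560633914 lat 0.08482956487496318 fork under z 105.36556648513437
```

View pics/c_h1.png

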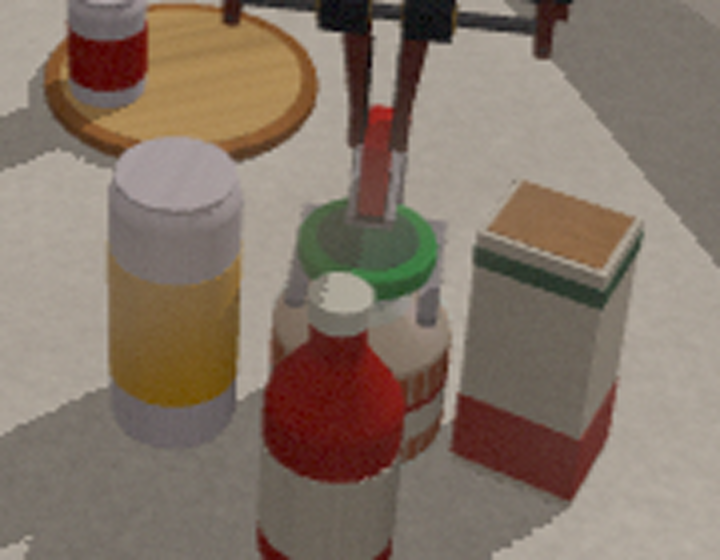

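The crop shows a tine on each side of the neck, at (295,285) and (430,305), under the green cap and clear of the jar. Next I'll centre the last 2 mm and pull up.

Call:
play_rows --pt "-1.26 -1.55 0" --pt "0 0 2" --pt "0 0 2" --pt "0 0 2" --pt "0 0 1.5" --pt "0 0 1" --pt "0 0 1" --pt "0 0 1" --yaw '[0, 0, 0, 0, 0, 0, 0, 0]'

```text
t: 15.8
ee_pos: [479.4, -362.3, 177.1]
orientation: [-2.835, -1.352, 0.0]
ft_force: [-0.0, -1.0, -5.3]
width: 13.3
grasp_force: 30.0
```

Call:
play_rows --pt "0 0 1" --pt "0 0 1" --pt "0 0 1" --pt "0 0 1" --pt "0 0 1" --pt "0 0 1" --pt "0 0 1" --pt "0 0 1" --yaw '[0, 0, 0, 0, 0, 0, 0, 0]'

```text
t: 16.47
ee_pos: [479.6, -362.5, 185.5]
orientation: [2.836, 1.352, 0.0]
ft_force: [0.2, -0.2, -6.3]
width: 13.9
grasp_force: 30.0
```

```bash
python3 s.py
```

```text
t 16.47 tcp [ 479.6 -362.5  185.5] ytool -39.01 tilt [ 0. -0.] q [-0.67  0.39  1.69  0.    1.06  0.01] F [ 0.2 -0.2 -6.3] M [-0.05  0.13  0.02] w 13.9 gf 30.0
yaw -129.01362054540613 along -0.1669934283079761 lat 0.004820974177518603 fork under z 124.14352586716933
```

Call:
play_rows --pt "0 0 1.5" --pt "0 0 1.5" --pt "0 0 1.5" --pt "0 0 1.5" --pt "0 0 1.5" --pt "0 0 1.5" --pt "0 0 1.5" --pt "0 0 1.5" --yaw '[0, 0, 0, 0, 0, 0, 0, 0]'

```text
t: 17.13
ee_pos: [479.7, -362.5, 197.6]
orientation: [2.835, 1.352, 0.0]
ft_force: [0.3, -0.2, -2.9]
width: 13.6
grasp_force: 30.0
```

Call:
play_rows --pt "0 0 2" --pt "0 0 2" --pt "0 0 2" --pt "0 0 2" --pt "0 0 3" --pt "0 0 3" --pt "0 0 2" --pt "0 0 1" --yaw '[0, 0, 0, 0, 0, 0, 0, 0]'

```text
t: 17.8
ee_pos: [479.7, -362.5, 214.8]
orientation: [2.835, 1.352, 0.0]
ft_force: [0.7, -0.1, -2.3]
width: 13.6
grasp_force: 30.0
```

```bash
python3 s.py h2.png
```

```text
t 17.8 tcp [ 479.7 -362.5  214.8] ytool -39.01 tilt [ 0. -0.] q [-0.67  0.36  1.66 -0.    1.12  0.01] F [ 0.7 -0.1 -2.3] M [-0.1   0.16  0.04] w 13.6 gf 30.0
yaw -129.01014322463527 along -0.15628865022065913 lat -0.14329172604746046 fork under z 153.3531561144617
```

View pics/c_h2.png

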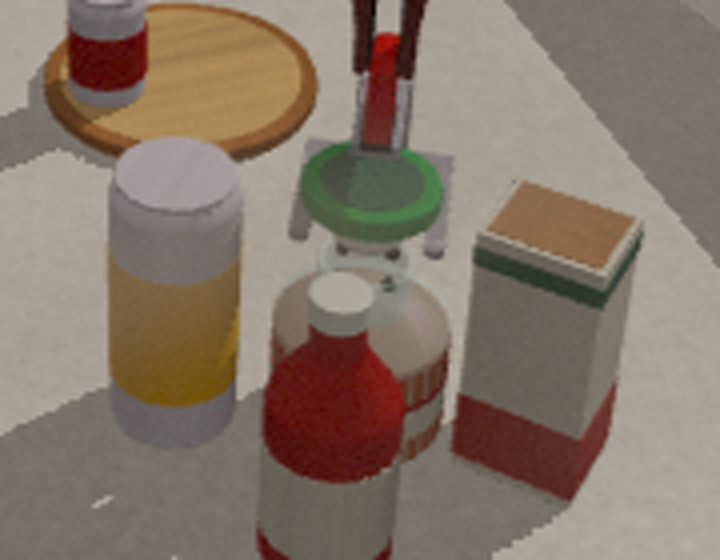

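The cap is out on the fork at (372,190) with the plug clear of the rim. The jar, bottle, tall can and carton haven't moved. I'll carry it gently to the board, turning so the mouth faces the small can.

Call:
play_rows --pt "0.8 2.9 2" --pt "1.65 5.8 3" --pt "2.5 8.6 3" --pt "3.3 11.5 2" --pt "4.1 14.4 0" --pt "4.9 17.3 0" --pt "4.9 17.3 0" --pt "4.9 17.3 0" --yaw '[-0.5, -1, -2, -2.5, -2.6, -2.6, -2.6, -2.6]'

```text
t: 18.52
ee_pos: [506.7, -266.3, 224.3]
orientation: [-3.001, -0.929, 0.0]
ft_force: [-0.7, 0.2, -2.8]
width: 13.5
grasp_force: 30.0
```

Call:
play_rows --pt "4.9 17.3 0" --pt "4.9 17.3 0" --pt "4.9 17.3 0" --pt "4.9 17.3 0" --pt "4.9 17.3 0" --pt "4.9 17.3 0" --pt "4.9 17.3 0" --pt "4.9 17.3 0" --yaw '[-2.6, -2.6, -2.6, -2.6, -2.6, -2.6, -2.6, -2.6]'

```text
t: 19.18
ee_pos: [545.8, -127.8, 224.3]
orientation: [-3.119, -0.373, 0.0]
ft_force: [0.9, -0.2, -2.4]
width: 13.7
grasp_force: 30.0
```

Call:
play_rows --pt "4.9 17.3 0" --pt "4.9 17.3 0" --pt "4.9 17.3 0" --pt "4.3 15 0" --pt "3.8 13.4 0" --pt "3.0 10.6 0" --pt "2.2 7.7 0" --pt "1.4 4.8 0" --yaw '[-2.6, -2.6, -2.6, -2.6, -2.6, -2.6, -2, -1]'

```text
t: 19.85
ee_pos: [575.2, -24.3, 224.2]
orientation: [-3.138, 0.134, 0.0]
ft_force: [-0.2, 0.6, -2.5]
width: 14.1
grasp_force: 30.0
```

Call:
play_rows --pt "0.8 2.9 0" --pt "0.3 1.0 0" --pt "0 0 0" --pt "0 0 0" --pt "0 0 0" --yaw '[-0.6, 0, 0, 0, 0]'

```text
t: 20.27
ee_pos: [576.2, -22.0, 224.3]
orientation: [3.138, -0.149, -0.0]
ft_force: [-0.1, -0.3, -2.0]
width: 13.5
grasp_force: 30.0
```

```bash
cat > k.py <<'E'
from d import *
from scipy.optimize import least_squares
import sys
o,M=state()
p,T=shot('wrist'); save(p,'w4.png'); c=cloud(p,T).reshape(-1,3); x,y,z=o['ee_pos']
def circ(s,m,x0):
    q=np.ascontiguousarray(c[m][:,:2].astype(np.float32)); h=cv2.convexHull(q).reshape(-1,2)
    print(s,len(q),np.median(c[m][:,2]).round(1),least_squares(lambda s:np.hypot(h[:,0]-s[0],h[:,1]-s[1])-s[2],x0,loss='soft_l1').x.round(1))
circ('paste',(np.hypot(c[:,0]-498,c[:,1]+10)<45)&(abs(c[:,2]-100)<6),[498,-10,28])
circ('board',(np.hypot(c[:,0]-553,c[:,1]+18)<115)&(abs(c[:,2]-12)<4),[553,-18,100])
g=p['pixels'].reshape(-1,3).astype(int)
m=(np.hypot(c[:,0]-x,c[:,1]-y)<70)&(g[:,1]>1.4*g[:,0])&(c[:,2]>30)
print('green',m.sum(),np.percentile(c[m],[1,50,99],axis=0).round(1).tolist() if m.sum() else '')
m=(np.hypot(c[:,0]-x,c[:,1]-y)<80)&(abs(c[:,2]-(z-56))<5)
print('fork',m.sum(),cv2.minAreaRect(np.ascontiguousarray(c[m][:,:2].astype(np.float32))),np.median(c[m][:,2]))
for n in ['scene','side']:
    p,T=shot(n); save(p,n+'4.png'); c=cloud(p,T).reshape(-1,3); g=p['pixels'].reshape(-1,3).astype(int)
    m=(np.hypot(c[:,0]-x,c[:,1]-y)<80)&(g[:,1]>1.3*g[:,0])&(g[:,1]>1.3*g[:,2])&(c[:,2]>z-65)
    print(n,'cap',m.sum(),((np.percentile(c[m],2,axis=0)+np.percentile(c[m],98,axis=0))/2).round(1),np.percentile(c[m],[2,98],axis=0).round(1).tolist())
p,T=shot('side')
u=int(p['cx']);q=np.linalg.inv(T)@np.array([x,y,z-50,1]); U=int(p['cx']+p['fx']*q[0]/-q[2]); V=int(p['cy']-p['fy']*q[1]/-q[2])
cv2.imwrite('pics/c_h4.png',cv2.resize(p['pixels'][max(V-60,0):V+80,max(U-90,0):U+90,::-1],None,fx=4,fy=4,interpolation=cv2.INTER_CUBIC))
E
python3 k.py
```

```text
t 20.27 tcp [576.2 -22.  224.3] ytool -95.42 tilt [-0. -0.] q [-0.06  0.31  1.71 -0.    1.12  1.61] F [-0.1 -0.3 -2. ] M [0.   0.23 0.05] w 13.5 gf 30.0Traceback (most recent call last):
  File "k.py", line 9, in <module>
    circ('paste',(np.hypot(c[:,0]-498,c[:,1]+10)<45)&(abs(c[:,2]-100)<6),[498,-10,28])
    ~~~~^^^^^^^^^^^^^^^^^^^^^^^^^^^^^^^^^^^^^^^^^^^^^^^^^^^^^^^^^^^^^^^^^^^^^^^^^^^^^^
  File "k.py", line 7, in circ
    q=np.ascontiguousarray(c[m][:,:2].astype(np.float32)); h=cv2.convexHull(q).reshape(-1,2)
                                                             ^^^^^^^^^^^^^^^^^^^^^^^^^
AttributeError: 'NoneType' object has no attribute 'reshape'
```

```bash
sed -i 's/^circ/#circ/' k.py; python3 k.py
```

```text
t 20.32 tcp [576.2 -22.  224.3] ytool -95.43 tilt [-0. -0.] q [-0.06  0.31  1.71 -0.    1.12  1.61] F [-0.8  0.6 -2.9] M [ 0.    0.19 -0.01] w 13.5 gf 30.0
green 2499 [[552.5, -56.8, 176.7], [582.6, -6.0, 182.0], [610.4, 15.1, 183.9]]
fork 2883 ((583.940673828125, -22.475128173828125), (82.17977905273438, 89.77195739746094), 84.77610778808594) 167.84830391984934
scene cap 296 [577.6 -22.8 181.5] [[548.0, -57.9, 174.6], [607.2, 12.4, 188.3]]
side cap 384 [575.2 -25.9 302.3] [[540.2, -60.1, 170.3], [610.2, 8.4, 434.4]]
```

View pics/c_h4.png

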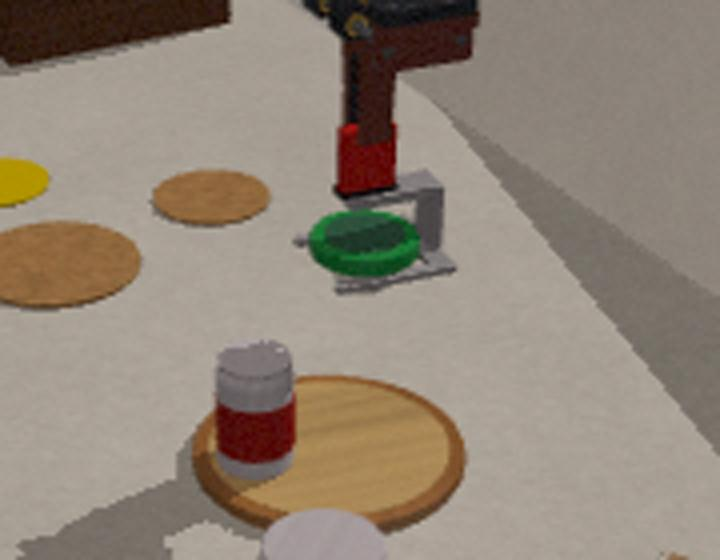

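The side crop shows the cap level on the fork at (365,240), in front of the spine and above the board, with the small can at (255,410). Lowering now.

Call:
play_rows --pt "0 0 -4" --pt "0 0 -8" --pt "0 0 -12" --pt "0 0 -16" --pt "0 0 -18" --pt "0 0 -18" --pt "0 0 -16" --pt "0 0 -12" --yaw '[0, 0, 0, 0, 0, 0, 0, 0]'

```text
t: 21.18
ee_pos: [574.9, -21.5, 117.6]
orientation: [-3.138, 0.148, 0.005]
ft_force: [-0.3, 0.2, -3.0]
width: 13.3
grasp_force: 30.0
```

Call:
play_rows --pt "0 0 -8" --pt "0 0 -5" --pt "0 0 -3" --pt "0 0 -3" --pt "0 0 -2" --pt "0 0 -2" --pt "0 0 -1.5" --pt "0 0 -1.5" --yaw '[0, 0, 0, 0, 0, 0, 0, 0]'

```text
t: 21.85
ee_pos: [576.6, -21.6, 94.6]
orientation: [-3.138, 0.148, -0.001]
ft_force: [-0.6, 0.1, -2.9]
width: 13.1
grasp_force: 30.0
```

```bash
python3 d.py
```

```text
t 21.85 tcp [576.6 -21.6  94.6] ytool -95.41 tilt [ 0.001 -0.   ] q [-0.06  0.48  1.8   0.    0.86  1.61] F [-0.6  0.1 -2.9] M [0.   0.22 0.04] w 13.1 gf 30.0
```

Call:
play_rows --pt "0 0 -1" --pt "0 0 -1" --pt "0 0 -1" --pt "0 0 -1" --pt "0 0 -2" --pt "0 0 -2" --pt "0 0 -2" --pt "0 0 -2" --yaw '[0, 0, 0, 0, 0, 0, 0, 0]'

```text
t: 22.52
ee_pos: [576.3, -21.6, 82.0]
orientation: [-3.138, 0.148, 0.0]
ft_force: [-0.0, -0.9, -2.6]
width: 13.8
grasp_force: 30.0
```

Call:
play_rows --pt "0 0 0" --pt "0 0 0" --pt "0 0 0" --yaw '[0, 0, 0]'

```text
t: 22.77
ee_pos: [576.3, -21.6, 82.2]
orientation: [-3.138, 0.148, 0.0]
ft_force: [0.2, -0.0, -1.4]
width: 13.7
grasp_force: 30.0
```

```bash
python3 k.py
```

```text
t 22.77 tcp [576.3 -21.6  82.2] ytool -95.41 tilt [-0.  0.] q [-0.06  0.5   1.81  0.    0.84  1.61] F [ 0.2 -0.  -1.4] M [ 0.02  0.21 -0.01] w 13.7 gf 30.0
green 2637 [[552.8, -56.0, 42.9], [584.1, -8.3, 48.9], [611.2, 15.6, 50.7]]
fork 2618 ((584.1470947265625, -22.002639770507812), (82.21817779541016, 89.59312438964844), 84.47962951660156) 25.75843362782986
scene cap 250 [576.7 -23.2  49.1] [[545.6, -57.8, 43.2], [607.8, 11.4, 55.1]]
side cap 322 [574.5 -27.7 158.4] [[540.5, -59.8, 37.0], [608.6, 4.5, 279.8]]
```

View pics/c_h4.png

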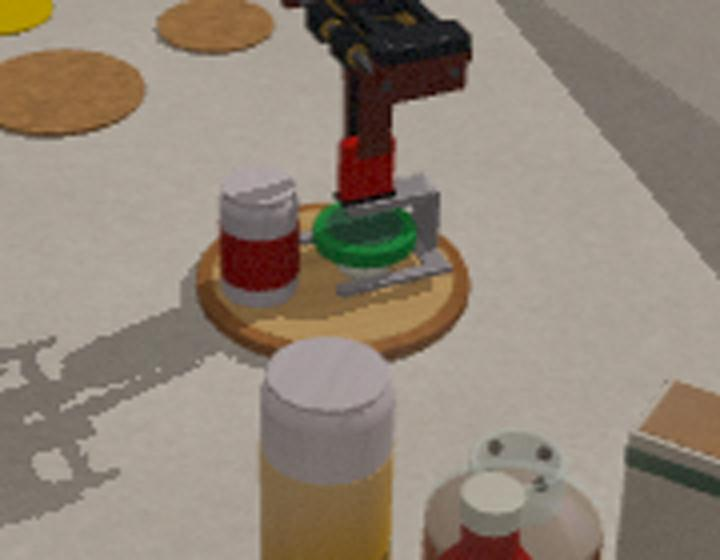

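The cap stands on its plug at (365,235), with the fork lying free below the head. Drawing it straight back.

Call:
play_rows --pt "1 -0.1 0" --pt "2 -0.19 0" --pt "4 -0.38 0" --pt "6 -0.58 0" --pt "8 -0.77 0" --pt "8 -0.77 0" --pt "8 -0.77 0" --pt "10 -0.96 0" --yaw '[0, 0, 0, 0, 0, 0, 0, 0]'

```text
t: 23.63
ee_pos: [624.1, -26.2, 82.2]
orientation: [-3.138, 0.148, 0.0]
ft_force: [-0.0, 0.3, -2.3]
width: 13.6
grasp_force: 30.0
```

Call:
play_rows --pt "10 -0.96 0" --pt "10 -0.96 0" --pt "10 -0.96 0" --pt "10 -0.96 0" --pt "8 -0.77 0" --pt "0 0 10" --pt "0 0 20" --pt "0 0 0" --yaw '[0, 0, 0, 0, 0, 0, 0, 0]'

```text
t: 24.3
ee_pos: [673.5, -30.9, 115.9]
orientation: [3.138, -0.148, 0.008]
ft_force: [2.5, -0.5, -1.5]
width: 13.8
grasp_force: 30.0
```

```bash
sed -i 's/^p,T=shot(.side.)/x,y,z=560,-20,90;p,T=shot("side")/' k.py; python3 k.py
```

```text
t 24.3 tcp [673.5 -30.9 115.9] ytool -95.41 tilt [ 0.005 -0.   ] q [-0.06  0.57  1.57  0.    1.    1.6 ] F [ 2.5 -0.5 -1.5] M [0.01 0.05 0.04] w 13.8 gf 30.0
green 12 [[662.9, -40.2, 170.0], [665.6, -23.9, 189.6], [694.3, -23.5, 243.7]]
fork 3989 ((681.6197509765625, -31.317588806152344), (82.17008209228516, 89.69364929199219), 84.57303619384766) 59.58065692859452
scene cap 36 [644.8 -59.  162.8] [[595.1, -93.4, 51.7], [694.6, -24.5, 273.9]]
side cap 38 [639.6 -39.4 188.5] [[595.3, -70.8, 51.1], [683.8, -8.0, 325.9]]
```

View pics/c_h4.png

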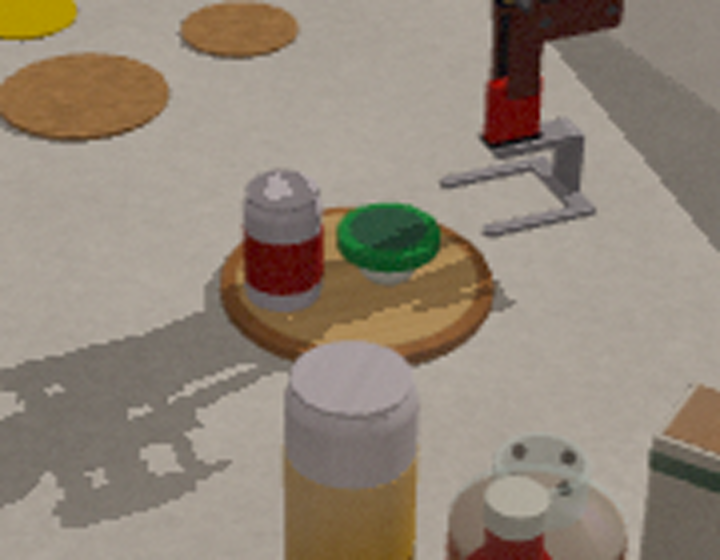

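The cap stands alone and upright on the board at (388,238), beside the small can, and the fork is clear. Next I'll get the mat centre from the earlier wrist shot.

```bash
python3 - <<'E'
import numpy as np,cv2
from scipy.optimize import least_squares
d=np.load('w1.npz'); C=d['c']; c=C.reshape(-1,3); g=d['rgb'].reshape(-1,3).astype(int)
m=(np.hypot(c[:,0]-484,c[:,1]-349)<95)&(abs(c[:,2]-5)<6)&(g[:,0]>1.5*g[:,2])&(g[:,0]-g[:,1]<75)
m=cv2.morphologyEx(m.reshape(C.shape[:2]).astype(np.uint8),cv2.MORPH_OPEN,np.ones((5,5))).ravel()>0
q=np.ascontiguousarray(c[m][:,:2].astype(np.float32)); h=cv2.convexHull(q).reshape(-1,2)
print(m.sum(),least_squares(lambda s:np.hypot(h[:,0]-s[0],h[:,1]-s[1])-s[2],[484,349,75],loss='soft_l1').x.round(1),cv2.minAreaRect(q))
E
python3 d.py
```

```text
6654 [487.  352.4  74.4] ((487.11895751953125, 352.4098205566406), (147.14402770996094, 147.44187927246094), 83.75997161865234)
t 24.5 tcp [670.6 -30.7 111.8] ytool -95.41 tilt [-0.001  0.   ] q [-0.06  0.58  1.57  0.    0.99  1.6 ] F [-0.2 -0.4 -2.4] M [-0.02  0.19  0.04] w 13.8 gf 30.0
```

Call:
play_rows --pt "0 0 15" --pt "0 0 25" --pt "-2 5 25" --pt "-5 10 23" --pt "-8 17 0" --pt "-12 25 0" --pt "-12 25 0" --pt "-12 25 0" --yaw '[0, 0, 0, 0, 0, 0, 0, 0]'

```text
t: 25.17
ee_pos: [618.9, 76.9, 199.4]
orientation: [3.138, -0.149, -0.002]
ft_force: [0.4, 0.2, -2.4]
width: 13.8
grasp_force: 30.0
```

Call:
play_rows --pt "-12 25 0" --pt "-12 25 0" --pt "-12 25 0" --pt "-12 25 0" --pt "-12 25 0" --pt "-12 25 0" --pt "-12 25 0" --pt "-12 25 0" --yaw '[5, 5, 5, 5, 5, 5, 5, 0]'

```text
t: 25.83
ee_pos: [522.8, 277.0, 199.3]
orientation: [3.035, 0.809, -0.003]
ft_force: [0.1, 0.7, -2.5]
width: 14.0
grasp_force: 30.0
```

Call:
play_rows --pt "-12 25 0" --pt "-10 20 0" --pt "-8 16 0" --pt "-5 10 0" --pt "-2 4.7 0" --pt "0 0 0" --pt "0 0 0" --pt "0 0 0" --yaw '[0, 0, 0, 0, 0, 0, 0, 0]'

```text
t: 26.5
ee_pos: [487.7, 351.0, 200.1]
orientation: [3.037, 0.801, -0.0]
ft_force: [0.1, 0.1, -2.1]
width: 13.4
grasp_force: 30.0
```

Call:
play_rows --pt "0 0 -10" --pt "0 0 -20" --pt "0 0 -25" --pt "0 0 -20" --pt "0 0 -15" --pt "0 0 -10" --pt "0 0 -5" --pt "0 0 0" --yaw '[0, 0, 0, 0, 0, 0, 0, 0]'

```text
t: 27.17
ee_pos: [487.0, 351.2, 94.0]
orientation: [3.037, 0.801, -0.003]
ft_force: [-0.2, -0.1, -1.3]
width: 13.8
grasp_force: 30.0
```

```bash
cat > m.py <<'E'
from d import *
from scipy.optimize import least_squares
o,M=state(); x,y,z=o['ee_pos']
p,T=shot('wrist'); save(p,'w5.png'); C=cloud(p,T); c=C.reshape(-1,3); g=p['pixels'].reshape(-1,3).astype(int)
m=(np.hypot(c[:,0]-485,c[:,1]-351)<95)&(abs(c[:,2]-5)<6)&(g[:,0]>1.5*g[:,2])&(g[:,0]-g[:,1]<75)
m=cv2.morphologyEx(m.reshape(C.shape[:2]).astype(np.uint8),cv2.MORPH_OPEN,np.ones((5,5))).ravel()>0
q=np.ascontiguousarray(c[m][:,:2].astype(np.float32)); h=cv2.convexHull(q).reshape(-1,2)
r=np.hypot(h[:,0]-485,h[:,1]-351); h=h[r>60]
print('mat',m.sum(),least_squares(lambda s:np.hypot(h[:,0]-s[0],h[:,1]-s[1])-75,[484,349],loss='soft_l1').x.round(1))
for dz in (z-56.4,10):
    m=(np.hypot(c[:,0]-485,c[:,1]-351)<80)&(abs(c[:,2]-dz)<3.5)
    if m.sum()>50: print('fork',m.sum(),cv2.minAreaRect(np.ascontiguousarray(c[m][:,:2].astype(np.float32))),np.median(c[m][:,2]))
for n in ['scene','side']:
    p,T=shot(n)
    for k,h in dict(cap=36,jar=0,sauce=0,corn=0,carton=0,paste=12,puller_grip=83,puller=5).items():
        for r in models.landmark_of(p,k)[:2]:
            if r['conf']>.5: print(n,k,round(r['conf'],2),onplane(p,T,r['location'],h)[:2].round(1))
E
python3 m.py
```

```text
t 27.17 tcp [487.  351.2  94. ] ytool -60.45 tilt [-0.002 -0.001] q [ 0.6   0.51  1.75 -0.    0.89  1.66] F [-0.2 -0.1 -1.3] M [-0.07  0.19 -0.  ] w 13.8 gf 30.0
mat 11883 [486.4 352.8]
fork 3977 ((493.2899169921875, 355.167236328125), (89.38236236572266, 82.17559051513672), 29.684255599975586) 37.56122262696107
scene cap 0.9 [577.1 -23. ]
scene jar 0.94 [ 474.  -357.6]
scene sauce 0.66 [ 417.4 -447.5]
scene corn 0.6 [ 396.8 -310.3]
scene carton 0.87 [ 553.9 -431.7]
scene paste 0.82 [505.   -7.3]
scene puller_grip 0.84 [483.6 359.6]
scene puller 0.63 [474.4 359.1]
side cap 0.56 [573.8 -19.3]
side jar 0.74 [ 483.  -355.6]
side sauce 0.88 [ 409.  -444.2]
side corn 0.66 [ 399.4 -302.6]
side carton 0.94 [ 548.3 -429.5]
side paste 0.94 [490.1 -18.5]
side puller_grip 0.87 [494.9 404. ]
side puller 0.73 [500.9 392.3]
```

Call:
play_rows --pt "-1 0.5 -4" --pt "-1 0 -6" --pt "0 0 -5" --pt "0 0 -4" --pt "0 0 -3" --pt "0 0 -2" --pt "0 0 -1.5" --pt "0 0 -1" --yaw '[0, 0, 0, 0, 0, 0, 0, 0]'

```text
t: 28.78
ee_pos: [485.3, 352.4, 68.5]
orientation: [3.037, 0.802, -0.0]
ft_force: [-0.5, -0.3, -2.1]
width: 13.9
grasp_force: 30.0
```

Call:
play_rows --pt "0 0 0" --pt "0 0 0" --pt "0 0 0" --pt "0 0 0" --yaw '[0, 0, 0, 0]'

```text
t: 29.12
ee_pos: [485.4, 352.5, 69.0]
orientation: [-3.037, -0.802, -0.001]
ft_force: [0.8, -0.2, -2.6]
width: 14.1
grasp_force: 30.0
```

```bash
python3 d.py
```

```text
t 29.12 tcp [485.4 352.5  69. ] ytool -60.41 tilt [0. 0.] q [0.61 0.54 1.76 0.   0.84 1.66] F [ 0.8 -0.2 -2.6] M [-0.03  0.14  0.04] w 14.1 gf 30.0
```

Call:
play_rows --pt "0 0 -0.6" --pt "0 0 -0.6" --pt "0 0 -0.6" --pt "0 0 -0.5" --pt "0 0 0" --pt "0 0 0" --yaw '[0, 0, 0, 0, 0, 0]'

```text
t: 29.62
ee_pos: [485.3, 352.4, 66.4]
orientation: [3.037, 0.802, -0.0]
ft_force: [0.3, -0.5, -2.5]
width: 13.7
grasp_force: 30.0
```

Call:
play_rows --pt "0 0 -0.4" --pt "0 0 0" --pt "0 0 0" --yaw '[0, 0, 0]'

```text
t: 29.87
ee_pos: [485.3, 352.5, 66.0]
orientation: [3.037, 0.802, -0.0]
ft_force: [0.4, 0.4, -2.1]
width: 13.6
grasp_force: 30.0
```

Call:
play_rows --pt "0 0 -0.4" --pt "0 0 0" --pt "0 0 0" --yaw '[0, 0, 0]'

```text
t: 30.12
ee_pos: [485.3, 352.5, 65.8]
orientation: [-3.037, -0.802, -0.0]
ft_force: [-1.2, -0.3, -0.8]
width: 13.7
grasp_force: 30.0
```

Call:
play_rows --pt "0 0 -0.2" --pt "0 0 0" --pt "0 0 0" --yaw '[0, 0, 0]'

```text
t: 30.37
ee_pos: [485.3, 352.6, 65.7]
orientation: [-3.037, -0.802, -0.0]
ft_force: [-2.3, 0.1, 1.8]
width: 14.0
grasp_force: 30.0
```

Call:
play_rows --pt "0 0 0" --pt "0 0 0" --pt "0 0 0" --pt "0 0 0" --pt "0 0 0" --pt "0 0 0" --pt "0 0 0" --pt "0 0 0" --yaw '[0, 0, 0, 0, 0, 0, 0, 0]' --gripper 0

```text
t: 31.03
ee_pos: [485.3, 352.4, 65.4]
orientation: [3.037, 0.802, 0.0]
ft_force: [-1.0, -0.0, -0.8]
width: 63.2
grasp_force: 0.0
```

Call:
play_rows --pt "0 0 0" --pt "0 0 0" --pt "0 0 0" --pt "0 0 0" --pt "0 0 5" --pt "0 0 15" --pt "0 0 25" --pt "0 0 30" --yaw '[0, 0, 0, 0, 0, 0, 0, 0]'

```text
t: 31.7
ee_pos: [484.2, 351.6, 140.1]
orientation: [3.036, 0.802, -0.005]
ft_force: [-0.2, 0.7, 0.2]
width: 87.7
grasp_force: 0.0
```

Call:
play_rows --pt "0 0 30" --pt "0 0 30" --pt "0 0 25" --pt "0 0 15" --pt "0 0 10" --pt "0 0 0" --pt "0 0 0" --pt "0 0 0" --yaw '[0, 0, 0, 0, 0, 0, 0, 0]'

```text
t: 32.37
ee_pos: [484.6, 352.0, 249.1]
orientation: [3.037, 0.802, -0.003]
ft_force: [0.3, -0.8, -0.7]
width: 87.8
grasp_force: 0.0
```

```bash
python3 m.py; cat b.py | sed "s/np.load(n+'0.npz')/np.load(n+'9.npz')/; s/'cap',430,540,-420,-310,127,145/'cap',530,625,-70,30,44,54/; s/'griptop',430,530,300,400/'griptop',430,530,300,400/" > b9.py
python3 - <<'E'
from h import *
for n in ['scene','side']:
    p,T=shot(n); np.savez(n+'9.npz',c=cloud(p,T),rgb=p['pixels'])
E
python3 b9.py | grep -E "cap|sauce|corn|carton|paste |grip"
```

```text
t 32.37 tcp [484.6 352.  249.1] ytool -60.42 tilt [-0.002 -0.001] q [0.61 0.32 1.63 0.   1.19 1.66] F [ 0.3 -0.8 -0.7] M [-0.05  0.12 -0.02] w 87.8 gf 0.0
mat 6853 [486.6 353. ]
fork 1491 ((492.4018249511719, 348.19873046875), (124.8179931640625, 108.405517578125), 42.750728607177734) 8.91784305932299
scene cap 0.61 [577.5 -18. ]
scene jar 0.88 [ 478.5 -358. ]
scene sauce 0.93 [ 415.9 -441.8]
scene corn 0.74 [ 399.3 -307.7]
scene carton 0.71 [ 554.9 -430.8]
scene paste 0.84 [504.6  -9. ]
scene puller_grip 0.83 [497.4 345.1]
scene puller 0.8 [483.9 342.6]
side cap 0.89 [576.  -29.5]
side cap 0.66 [457.9 294.8]
side jar 0.82 [ 483.3 -360.6]
side sauce 0.58 [ 409.2 -443. ]
side corn 0.86 [ 392.5 -305.9]
side carton 0.64 [ 547.7 -430.2]
side paste 0.87 [489.6  -7.4]
side puller_grip 0.95 [475.6 343.4]
side puller 0.69 [486.7 351.6]
scene cap 483 med [577.5 -21.4  49.8] mid [577.3 -21.8  49.3] ext [69.9 67.3  8.4] [28. 68. 36.]
scene sauce 184 med [ 415.6 -437.9  178.2] mid [ 410.1 -438.7  167.6] ext [30.7 29.5 32.9] [145.  137.5 120. ]
scene corn 543 med [ 394.3 -306.3  171.4] mid [ 391.
[... 492 characters left out ...]
74.  -26.4  49.2] mid [575.3 -24.4  48.9] ext [68.8 69.5  7.5] [39. 81. 54.]
side sauce 299 med [ 404.3 -446.5  176.2] mid [ 407.6 -441.1  166.2] ext [28.2 29.4 30.3] [115. 111. 100.]
side corn 610 med [ 385.3 -314.7  171. ] mid [ 386.9 -309.6  167.1] ext [62.8 63.2 13.1] [158. 148. 149.]
side carton 722 med [ 546.  -437.4  164.6] mid [ 548.  -435.7  161.7] ext [73.  76.1 11.7] [135. 102.  77.]
side paste 175 med [496.1 -15.5  98.8] mid [496.5 -12.1  97.1] ext [46.9 47.3  9.3] [164. 154. 155.]
side griptop 49 med [483.3 343.7 102.5] mid [485.6 346.7 102.2] ext [34.7 24.8 14.1] [112.  18.  14.]
side grip 134 med [480.4 343.5  87.6] mid [483.9 345.5  85.7] ext [37.4 25.9 44.3] [108.  14.   9.]
```

Everything stands where it should: cap upright at z 36–50, puller grip top at z about 104, neighbours unmoved, robot clear. Handing in.

```bash
python3 -c "
from workcell import ticket; print(ticket.close_job())"
```

```text
the job is handed in; nothing more can be done
None
```

The job is handed in at about 33 s on the robot's clock, no verdict returned: the cap stands upright on the board beside the small can, the puller is back upright in the middle of its cork mat, and the sauce bottle, tall can, carton and small can read within about 1 mm of where they were, with the jar still standing among them.

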